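# Hang the padlock on the desk hook and tug-test it

## Robot

A 6-joint arm with a two-finger parallel gripper is mounted at the origin on a cart in front of the work surface, level with it; the furniture and walls round the work are solid. World frame = base frame: x ahead of the robot, y to its left, z up, the work surface at z = 0. Lengths are in m, angles in rad, forces in N, time in s.
With the tool pointing down it reaches from about 0.3 to 0.75 m from the base axis. Payload 8.5 kg.
Tool frame: the origin (TCP) lies at the very end of the fingers, on their centre line; the grasp point (between the pads) lies 19 mm behind it; z points along the fingers, y is the line along which they close (so a half turn about z gives the same grasp; the last joint's range is limited). The gripper opens to 88 mm and grips with 3 to 60 N. Pads are 18 mm wide; open, the fingers measure 123 mm over their backs; the gripper's body (75 mm by 187 mm) begins 45 mm behind the grasp point.
Start: joints at [-1.333, 0.381, 1.297, -0, 1.464, -0.215], TCP at [0.241, -0.495, 0.239] pointing down, gripper open.
Joint ranges: [-3.11, 3.11], [-0.89, 2.33], [0.22, 2.48], [-1.42, 4.56], [0.17, 2.85], [-2.88, 2.88]. Speed limits (rad/s): [2.39, 2.39, 3.14, 3.14, 3.14, 3.14].

## Interface

Orientations are given as a rotation vector (axis times angle).
In Python, from workcell import robot gives the robot as it stands. The module is installed in compiled form; this text tells all that it offers.
- The arm moves only by the tool move_arm, never from a script. Its argument "plan" is text: rows parted by semicolons, each of 5 numbers parted by spaces: the shift along the tool's x, y, z in mm, then the turn about the tool's z in rad, then the opening, from 0 (shut) to 1 (fully open). A call has 1 to 8 rows; each row is the pose to reach, as a shift and turn from the pose commanded when the call began, along the tool's axes at that moment; what a row does not reach only later rows make up. A row lasts 1/8 s, in which the tool goes at most 62.5 mm and 10.7 degrees, less where a joint would pass 70% of its speed; a pose out of reach is approached as far as the arm can. A call with a gripper value outside its range is refused whole. The fingers move at their own pace and stop on an object; "squeeze" is the grip in N (left out, the last holds). Time passes only in rows, so rows that repeat a pose let the fingers close. It gives the time, the measured TCP pose, the force, the opening and the grip force at its end, in the units of the state.
- robot.state(): the state, without advancing time (a new reading comes with each control period).
- robot.camera(name): name is "scene" or "top"; returns the picture (420x560x3 uint8, red, green, blue); there is no depth.
- robot.camera_info(name): a dict with "vfov" (degrees; the focal length in pixels is half the picture's height over the tangent of half this angle, whatever the lens; pixels are square), "cx", "cy" (the principal point, pixels), "k1" (the pictures are not rectified: a ray, as slopes to the right and down, at radius r is drawn at 1 + k1 r^2 times it, then the intrinsics apply), "origin" and "orientation" of the camera in the world. Camera axes: x right, y down, z forward; pixel columns grow to the right and rows downward; lengths in m; the calibration is good to about 2 mm. A picture is of the moment at which its call begins. camera_info takes no time and is no camera call.
- robot.job_done(): hands the job in; it is judged then, once.
The state is a dict: "t": time; "q": joint angles; "qvel": joint speeds; "tau": joint torques, N m; "tcp_pos": TCP position; "ee_rot": TCP orientation; "wrist_force": force on the tool from outside, world axes, zero at the start; "wrist_torque": the same for the moment, N m; "gripper_width": finger opening in m; "gripper_force": force on a finger pad.
Only numpy, scipy, OpenCV 4.12 (cv2) and the standard library are available. Lean on these libraries where they do the work, as an engineer would, in place of code of your own. Each camera call takes 0.05 s, during which the arm holds its last target. There are 200 camera calls.

## Task

Hang the brass padlock by its shackle on the hook of the small desk stand. Then, still holding it, tug it gently straight down until the hook carries about 10 newtons in all (padlock's weight included) and keep that up for about a second, to confirm that it is held, and let go so that it hangs there still. Never load or knock the hook with more than 13 newtons, and leave the mug, stapler and calculator alone.

Things in the scene. Friction and masses are not known exactly. Their poses are not given: they have to be found in the camera images.
- padlock: closed brass padlock with a black band: block 22 x 46 x 40 mm (x, y, z) standing upright; origin at the centre of its underside, z up. Above it a rigid steel shackle: an arch in the y-z plane, bar 6 mm, legs at y = +-14 mm (22 mm clear between), 33 mm clear height over the block, top 79 mm over the foot. Same front and back. 0.20 to 0.33 kg, balanced about its z axis
- shackle (a point): the middle of the underside of the padlock's arch, 73 mm above its foot (the spot that rests on the hook); axes as the padlock
- stand: fixed steel stand: round dark foot 110 mm across, 12 mm thick; 12 mm post with a ball on top, 217 mm high; on it a black collar 24 mm across with a red thumb screw, which carries the hook. Origin at the centre of the underside of the foot, z up; the hook reaches out along the stand's -x. The collar is clamped 0 to 8 mm below its highest place, differently every time and not measured
- seat_mark (a point): where the top of the hook's saddle (lowest spot of its bar, where the arch rests) lies if the collar is at its highest: 90 mm from the post axis along the stand's -x, 165 mm above the table; axes as the stand. The real saddle is 0 to 8 mm lower: feel or look for it. The hook is a round steel bar 6 mm thick, so its underside there is 6 mm below its top; towards the post it rises 6 mm
- tip_mark (a point): topmost point of the hook's upturned free tip if the collar is at its highest: 16 mm from seat_mark along the stand's -x and 7 mm above it (the bar ends 19 mm out); like the saddle it is really 0 to 8 mm lower; axes as the stand
- hook (a joint): how far a load has pressed the hook down on its stiff spring, in m: 0 unloaded, 0.1 mm for each newton (its reading is noisy)
- mug: white mug with a handle, 92 x 127 x 95 mm, on a coaster; bystander; origin at the centre of its underside
- stapler: red stapler, 145 x 36 x 56 mm; bystander; origin at the centre of its underside
- calculator: dark calculator, 118 x 72 x 13 mm; bystander; origin at the centre of its underside

How it is judged:
On the way, in this order (a step that is already met when the one before it is completed fails the run):
1. the shackle is round the hook, above or on the saddle (x of shackle in the frame of seat_mark between -0.013 and 0.02 m and y of shackle in the frame of seat_mark between -0.012 and 0.012 m and z of shackle in the frame of seat_mark between -0.0145 and 0.006 m), for 0.05 s.
2. still gripped, the padlock is pulled down on the hook: the hook carries more than 7.5 N in all (weight and tug) for 0.4 s (value of joint hook above 0.00075 m and contact force between padlock and stand above 5 N and contact force between the fingers and padlock above 3 N and x of shackle in the frame of seat_mark between -0.013 and 0.02 m and z of shackle in the frame of seat_mark between -0.0145 and 0.006 m), for 0.4 s.
At the end, for the whole second after the job is handed in: the padlock hangs on the stand's hook by its shackle (arch from 13 mm before to 20 mm behind the saddle, within 12 mm sideways, its height that of the clamped hook), within 0.3 rad of plumb, slower than 0.06 m/s, and released (all of step 1 and contact force between padlock and stand above 1 N and angle between padlock's own z axis and vertical below 0.3 rad and linear speed of padlock below 0.06 m/s); the robot touches nothing.
It fails at once if the hook is loaded or knocked with more than 13 N (value of joint hook above 0.0013 m or contact force between stand and anything else above 13 N).
It fails at once if a bystander (mug, stapler, calculator) is moved more than 2 cm (distance of any of mug, stapler, calculator from where it was at the start of the episode above 0.02 m).
It also fails if it takes over 64 s, if anything falls off the work surface, if the arm or the gripper's body presses on something with over 40 N, if the wrist force passes 120 N, or if a joint passes its speed limit or range.

## Working session

There is one attempt and no reset: what is moved stays moved. The work goes in short steps, Python scripts to look and compute and a tool call to move; the robot and the scene stay as the last step left them, time stands still between calls to the robot, and variables do not carry over. Pictures are saved under pics/ and viewed, at most 10 in all, crops included, and the job is handed in when it is done.

Besides the shell and the picture viewer there is one more tool, called after "Request:" as name(argument=value, ...) on one line, values as JSON. move_arm: Moves the arm, as the interface text tells. Its arguments: {"type":"object","properties":{"plan":{"type":"string"},"squeeze":{"type":"number"}},"required":["plan"]}

```bash
mkdir -p pics; cat > h.py <<'E'
import numpy as np, cv2
from scipy.spatial.transform import Rotation as R
from workcell import robot
def cam(n):
    i=robot.camera_info(n); f=210/np.tan(np.radians(i['vfov'])/2)
    o=np.array(i['orientation'],float); M=o if o.shape==(3,3) else R.from_rotvec(o).as_matrix()
    return f,i['cx'],i['cy'],i['k1'],np.array(i['origin']),M
def ray(n,u,v):
    f,cx,cy,k,o,M=cam(n)
    d=np.array([(u-cx)/f,(v-cy)/f]); s=d.copy()
    for _ in range(30): s=d/(1+k*(s@s))
    r=M@np.array([s[0],s[1],1]); return o,r/np.linalg.norm(r)
def onz(n,u,v,z):
    o,r=ray(n,u,v); return o+r*(z-o[2])/r[2]
def proj(n,p):
    f,cx,cy,k,o,M=cam(n); c=M.T@(np.array(p)-o); s=c[:2]/c[2]; s=s*(1+k*(s@s)); return np.array([cx,cy])+f*s
def tri(a,b):
    (o1,r1),(o2,r2)=a,b
    A=np.stack([r1,-r2],1); t=np.linalg.lstsq(A,o2-o1,rcond=None)[0]
    p,q=o1+t[0]*r1,o2+t[1]*r2; return (p+q)/2,np.linalg.norm(p-q)
def snap(n,name):
    im=robot.camera(n); cv2.imwrite(f'pics/{name}.png',im[:,:,::-1]); return im
E
python3 - <<'E'
from h import *
for n in('scene','top'): snap(n,n+'0'); print(robot.camera_info(n))
s=robot.state(); print(s['t'],s['tcp_pos'],s['ee_rot'],s['wrist_force'])
E
```

```text
{'vfov': 51.78861208524941, 'cx': 279.82743614684085, 'cy': 206.20027515660877, 'k1': -0.008604198654831433, 'origin': array([-0.28679113,  0.2802175 ,  0.80302197]), 'orientation': array([-1.62679274,  1.77401144, -0.87095027])}
{'vfov': 48.221990163424174, 'cx': 284.3784037310244, 'cy': 206.66723036814443, 'k1': -0.10001110477964326, 'origin': array([0.49330683, 0.17795784, 1.08596101]), 'orientation': array([-2.17890431,  2.18468616, -0.08742141])}
0.1 [ 0.24055623 -0.49434915  0.23822893] [-3.06022346e+00 -7.04941298e-01  8.34876243e-05] [-0.17858662  0.7726067  -0.44030771]
```

View pics/scene0.png

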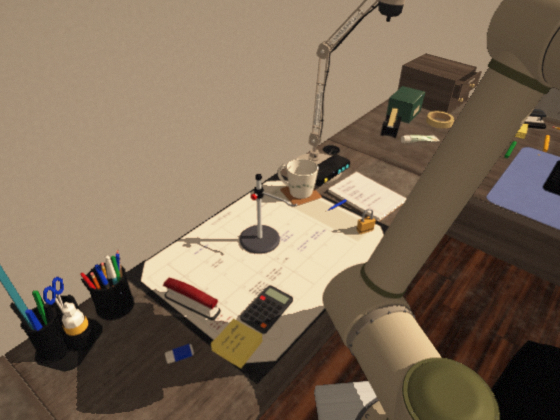

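View pics/top0.png

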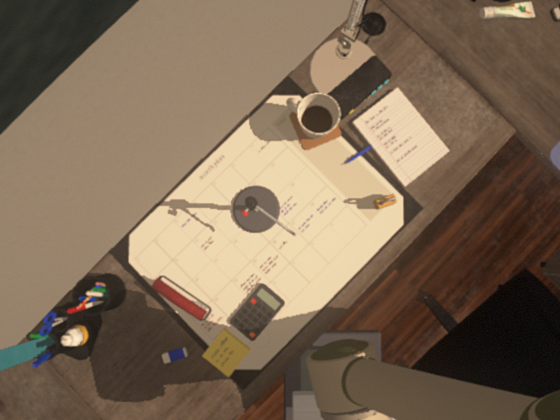

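```bash
python3 - <<'E'
import cv2,numpy as np
s=cv2.imread('pics/scene0.png');t=cv2.imread('pics/top0.png')
def c(im,x,y,w=64,h=48):
    return cv2.resize(im[y:y+h,x:x+w],(400,300),interpolation=cv2.INTER_CUBIC)
cv2.imwrite('pics/comp0.png',np.vstack([np.hstack([c(s,240,165),c(s,336,195)]),np.hstack([c(t,240,194),c(t,340,178)])]))
E
```

```text
(no output)
```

View pics/comp0.png

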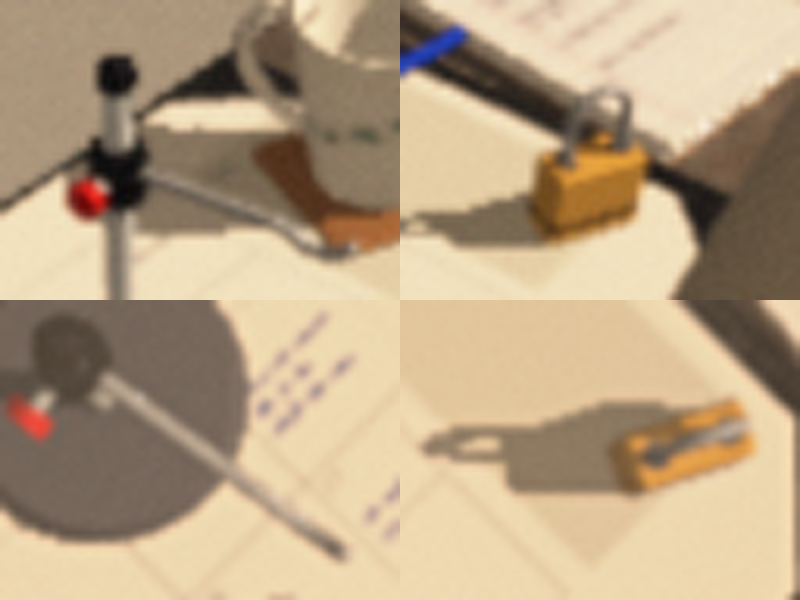

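```bash
python3 - <<'E'
from h import *
S=cv2.imread('pics/scene0.png');T=cv2.imread('pics/top0.png')
sc=lambda x,y:(336+(x-400)/6.25-.42,195+y/6.25-.42)   # padlock crop scene
tc=lambda x,y:(340+(x-400)/6.25-.42,178+(y-300)/6.25-.42)
# brass masks
for n,im,(x,y) in(('scene',S,(336,195)),('top',T,(340,178))):
    h=cv2.cvtColor(im,cv2.COLOR_BGR2HSV); m=cv2.inRange(h,(8,140,90),(25,255,255))
    k=np.zeros_like(m); k[y:y+48,x:x+64]=m[y:y+48,x:x+64]
    c=max(cv2.findContours(k,0,2)[0],key=cv2.contourArea); r=cv2.minAreaRect(c); print(n,cv2.contourArea(c),r)
    if n=='top':
        for z in(0.02,0.04):
            b=np.array([onz('top',*p,z)[:2] for p in cv2.boxPoints(r)]); print(z,b.mean(0),np.linalg.norm(b[1]-b[0]),np.linalg.norm(b[2]-b[1]),np.degrees(np.arctan2(*(b[1]-b[0])[::-1])),np.degrees(np.arctan2(*(b[2]-b[1])[::-1])))
a,b=tc(655,460),tc(738,432)
pa,pb=onz('top',*a,.045),onz('top',*b,.045); print('legs top',pa,pb,np.linalg.norm(pa-pb))
a,b=sc(565,160),sc(622,145)
pa,pb=onz('scene',*a,.042),onz('scene',*b,.042); print('legs scene',pa,pb,np.linalg.norm(pa-pb),(pa+pb)/2)
p=onz('scene',*sc(603,90),.079);print('arch',p)
# stand
h=cv2.cvtColor(T,cv2.COLOR_BGR2HSV); g=cv2.inRange(T,(0,0,0),(105,105,115))
k=np.zeros_like(g);k[170:250,225:290]=g[170:250,225:290]
c=max(cv2.findContours(k,0,2)[0],key=cv2.contourArea);e=cv2.fitEllipse(cv2.convexHull(c));print(e,onz('top',*e[0],.012))
tt=lambda x,y:(240+x/6.25-.42,194+(y-300)/6.25-.42)
ss=lambda x,y:(240+x/6.25-.42,165+y/6.25-.42)
print('ball',tri(ray('top',*tt(72,358)),ray('scene',*ss(118,75))))
print('tip',tri(ray('top',*tt(342,552)),ray('scene',*ss(352,247))))
print('hookstart',tri(ray('top',*tt(108,382)),ray('scene',*ss(150,178))))
print('tip at z=.165',onz('top',*tt(342,552),.165))
E
```

```text
scene 193.0 ((365.9000549316406, 224.30003356933594), (13.86362075805664, 21.0190372467041), 63.43495178222656)
top 59.5 ((384.70001220703125, 201.10003662109375), (8.854376792907715, 20.238576889038086), 71.56504821777344)
0.02 [ 0.58971966 -0.05354866] 0.04709525545173211 0.020313309532743212 -71.84363636552169 -162.6033988393178
0.04 [ 0.58791073 -0.04920504] 0.046211634852492266 0.019932182844508848 -71.84363636552177 -162.60339883931772
legs top [ 0.58279083 -0.03822834  0.045     ] [ 0.59280115 -0.06846958  0.045     ] 0.031854971881497385
legs scene [ 0.58587985 -0.03960522  0.042     ] [ 0.59398898 -0.06720518  0.042     ] 0.028766578860990027 [ 0.58993441 -0.0534052   0.042     ]
arch [ 0.5877901  -0.05164659  0.079     ]
((254.3427734375, 208.8094024658203), (43.952030181884766, 45.3646125793457), 6.88916015625) [0.57337825 0.24544656 0.012     ]
ball (array([0.56986129, 0.24015923, 0.21081145]), np.float64(0.002208440424278333))
tip (array([0.51229869, 0.15676898, 0.16721229]), np.float64(0.0013280256124309356))
hookstart (array([0.56613681, 0.23024573, 0.16382911]), np.float64(0.0014103238775070499))
tip at z=.165 [0.51243633 0.15737731 0.165     ]
```

```bash
cat >> h.py <<'E'
def go(p,yaw):
    """shift mm in tool axes + turn to put TCP at p with tool y at world angle yaw(deg), modulo 180"""
    s=robot.state(); M=R.from_rotvec(s['ee_rot']).as_matrix(); d=M.T@(np.array(p)-s['tcp_pos'])*1000
    y=np.degrees(np.arctan2(M[1,1],M[0,1])); t=-((yaw-y+90)%180-90)
    print('t',round(s['t'],2),'tcp',s['tcp_pos'].round(4),'tooly',round(y,1),'toolz',M[:,2].round(3),'shift',d.round(1),'turn',round(np.radians(t),3),'F',s['wrist_force'].round(2))
E
python3 - <<'E'
from h import *
from scipy.optimize import least_squares
T=cv2.imread('pics/top0.png'); g=cv2.cvtColor(T,cv2.COLOR_BGR2GRAY).astype(float)
c0=np.array([256,208.]); P=[]
for a in np.radians(np.arange(-70,140,3)):
    if abs(np.degrees(a)-34)<10: continue
    r=np.arange(16,32,.25); x=c0[0]+r*np.cos(a); y=c0[1]+r*np.sin(a)
    v=cv2.remap(g.astype(np.float32),x.astype(np.float32)[None],y.astype(np.float32)[None],1)[0]
    k=np.argmax(np.convolve(v,[1]*6+[-1]*6,'same')[6:-6])+6   # strongest dark-to-bright edge
    P.append(onz('top',x[k],y[k],.010)[:2])
P=np.array(P); f=least_squares(lambda q:np.hypot(*(P-q[:2]).T)-q[2],[.57,.24,.055],loss='soft_l1',f_scale=.001); print(f.x,np.abs(f.fun).mean())
go([.589,-.0525,.12],-72.5)
E
```

```text
[0.57383744 0.24344151 0.05545269] 0.000410165062531086
t 0.1 tcp [ 0.2406 -0.4943  0.2382] tooly -64.1 toolz [-0.     0.001 -1.   ] shift [ 506.6 -244.7  118.6] turn 0.147 F [-0.18  0.77 -0.44]
```

Request:
move_arm(plan="60 -29 0 0.05 1; 120 -58 0 0.1 1; 180 -87 0 0.147 1; 240 -116 0 0.147 1; 300 -145 0 0.147 1; 360 -174 20 0.147 1; 415 -200 40 0.147 1; 465 -225 60 0.147 1")

```text
t: 1.1
tcp_pos: [0.5466, -0.106, 0.1863]
ee_rot: [3.105, 0.479, 0.0]
wrist_force: [0.7, -1.1, -0.4]
gripper_width: 0.0881
gripper_force: 0.0
```

Request:
move_arm(plan="41 -14 30 0 1; 41 -14 45 0 1; 41 -14 45 0 1; 41 -14 45 0 1")

```text
t: 1.6
tcp_pos: [0.5802, -0.0831, 0.1429]
ee_rot: [3.105, 0.476, 0.002]
wrist_force: [0.4, 0.1, -0.9]
gripper_width: 0.0883
gripper_force: 0.0
```

```bash
python3 - <<'E'
from h import *
go([.589,-.0525,.018],-72.5)
a=snap('scene','s1');b=snap('top','t1')
c=lambda im,x,y:cv2.resize(im[y:y+90,x:x+120,::-1],(400,300),interpolation=cv2.INTER_CUBIC)
cv2.imwrite('pics/c1.png',np.hstack([c(a,306,160),c(b,320,155)]))
E
```

```text
t 1.6 tcp [ 0.5802 -0.0831  0.1429] tooly -72.6 toolz [ 0.001 -0.001 -1.   ] shift [ 17.5 -26.7 124.9] turn -0.001 F [ 0.39  0.09 -0.93]
```

View pics/c1.png

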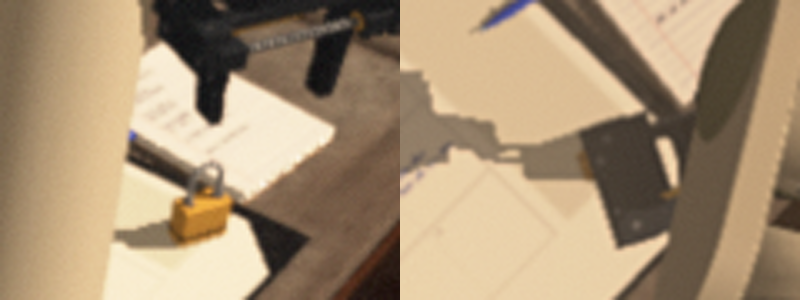

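Request:
move_arm(plan="17.5 -26.7 0 0 1; 17.5 -26.7 0 0 1; 17.5 -26.7 40 0 1; 17.5 -26.7 80 0 1; 17.5 -26.7 105 0 1; 17.5 -26.7 105 0 1; 17.5 -26.7 105 0 1; 17.5 -26.7 105 0 1")

```text
t: 2.7
tcp_pos: [0.5897, -0.0518, 0.0383]
ee_rot: [3.104, 0.478, 0.004]
wrist_force: [-0.6, -0.4, 0.3]
gripper_width: 0.0883
gripper_force: 0.0
```

```bash
python3 - <<'E'
from h import *
go([.589,-.0525,.018],-72.5)
a=snap('scene','s2');b=snap('top','t2')
c=lambda im,x,y:cv2.resize(im[y:y+90,x:x+120,::-1],(400,300),interpolation=cv2.INTER_CUBIC)
cv2.imwrite('pics/c2.png',np.hstack([c(a,306,160),c(b,320,155)]))
E
```

```text
t 2.7 tcp [ 0.5897 -0.0518  0.0383] tooly -72.5 toolz [ 0.002 -0.001 -1.   ] shift [-0.9  0.5 20.3] turn 0.0 F [-0.64 -0.4   0.34]
```

View pics/c2.png

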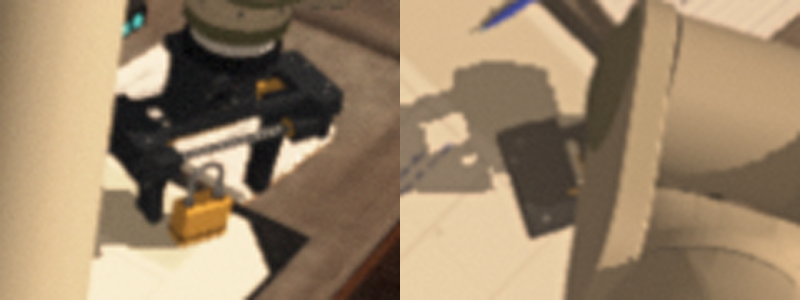

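Request:
move_arm(plan="-0.9 0.5 10 0 1; -0.9 0.5 19.5 0 1; -0.9 0.5 19.5 0 1; -0.9 0.5 19.5 0 0.4; -0.9 0.5 19.5 0 0.4; -0.9 0.5 19.5 0 0.4; -0.9 0.5 19.5 0 0.4; -0.9 0.5 19.5 0 0.4", squeeze=45)

```text
t: 3.8
tcp_pos: [0.5884, -0.0522, 0.0175]
ee_rot: [3.105, 0.478, 0.0]
wrist_force: [-0.4, -0.7, 0.6]
gripper_width: 0.0456
gripper_force: 45.0
```

Request:
move_arm(plan="0 0 0 0 0.4; 0 0 0 0 0.4; 0 0 -30 0 0.4; 0 0 -60 0 0.4; 0 0 -100 0 0.4; 0 0 -100 0 0.4; 0 0 -100 0 0.4; 0 0 -100 0 0.4")

```text
t: 4.8
tcp_pos: [0.5877, -0.0519, 0.1157]
ee_rot: [-3.104, -0.478, 0.004]
wrist_force: [-0.6, 0.0, -2.2]
gripper_width: 0.0457
gripper_force: 45.0
```

```bash
python3 - <<'E'
from h import *
w=np.radians(234.5);seat=np.array([.572,.242,0])+.09*np.array([np.cos(w),np.sin(w),0]);out=np.array([np.cos(w),np.sin(w),0])
p=seat+.06*out; p[2]=.123
print(seat,p);go(p,234.5-90)
E
```

```text
[0.51973673 0.1687296  0.        ] [0.48489456 0.11988267 0.123     ]
t 4.8 tcp [ 0.5877 -0.0519  0.1157] tooly -72.5 toolz [-0.003  0.001 -1.   ] shift [ -46.3 -194.8   -6.9] turn -0.645 F [-0.6   0.02 -2.17]
```

Request:
move_arm(plan="-8 -32 -7 -0.1 0.4; -16 -65 -7 -0.21 0.4; -24 -98 -7 -0.32 0.4; -31 -130 -7 -0.43 0.4; -39 -163 -7 -0.54 0.4; -46.3 -194.8 -7 -0.645 0.4; -46.3 -194.8 -7 -0.645 0.4; -46.3 -194.8 -7 -0.645 0.4")

```text
t: 5.8
tcp_pos: [0.4858, 0.1194, 0.1239]
ee_rot: [-2.794, -1.436, 0.001]
wrist_force: [-0.0, -0.8, -2.7]
gripper_width: 0.0454
gripper_force: 45.0
```

Request:
move_arm(plan="0 0 0 0 0.4; 0 0 0 0 0.4; 0 0 0 0 0.4; 0 0 0 0 0.4")

```text
t: 6.3
tcp_pos: [0.4856, 0.1196, 0.1244]
ee_rot: [-2.793, -1.437, -0.0]
wrist_force: [0.2, -0.2, -2.5]
gripper_width: 0.0454
gripper_force: 45.0
```

```bash
python3 - <<'E'
from h import *
F=[]
for i in range(10): a=robot.camera('scene'); F.append(robot.state()['wrist_force'])
print(np.mean(F,0),np.std(F,0))
cv2.imwrite('pics/s3.png',a[:,:,::-1]);b=snap('top','t3')
go([0.4849,.1199,.123],144.5)
c=lambda im,x,y:cv2.resize(im[y:y+72,x:x+96,::-1],(400,300),interpolation=cv2.INTER_CUBIC)
cv2.imwrite('pics/c3.png',np.hstack([c(a,236,160),c(b,235,190)]))
E
```

```text
[-0.01689607 -0.06380137 -2.22702456] [0.43382867 0.39531761 0.32287064]
t 6.85 tcp [0.4856 0.1197 0.1244] tooly -35.5 toolz [ 0.  0. -1.] shift [-0.3 -0.6  1.4] turn -0.0 F [ 0.18 -0.05 -1.81]
```

View pics/c3.png

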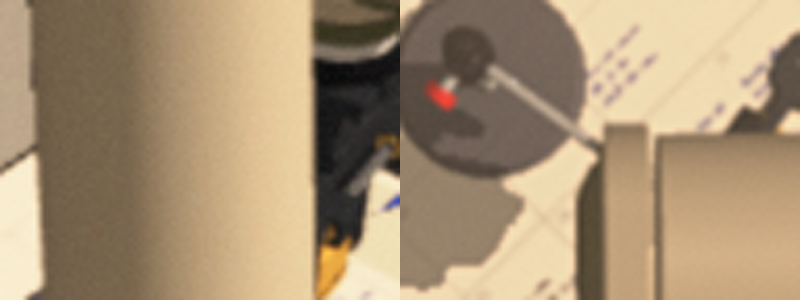

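Request:
move_arm(plan="6 -0.6 1.8 0 0.4; 12 -0.6 1.8 0 0.4; 18 -0.6 1.8 0 0.4; 22 -0.6 1.8 0 0.4; 25 -0.6 1.8 0 0.4; 28 -0.6 1.8 0 0.4; 31 -0.6 1.8 0 0.4; 31 -0.6 1.8 0 0.4")

```text
t: 7.85
tcp_pos: [0.5032, 0.1454, 0.1226]
ee_rot: [-2.793, -1.438, -0.0]
wrist_force: [-0.8, 0.1, -1.8]
gripper_width: 0.0458
gripper_force: 45.0
```

```bash
python3 - <<'E'
from h import *
b=snap('top','t4');a=snap('scene','s4')
go([0.5197,.1687,.1225],144.5)
c=lambda im,x,y:cv2.resize(im[y:y+72,x:x+96,::-1],(400,300),interpolation=cv2.INTER_CUBIC)
cv2.imwrite('pics/c4.png',np.hstack([c(a,260,160),c(b,235,190)]))
E
```

```text
t 7.95 tcp [0.503  0.1452 0.1226] tooly -35.5 toolz [-0. -0. -1.] shift [28.8 -0.1  0.1] turn -0.0 F [-0.   -0.28 -1.28]
```

View pics/c4.png

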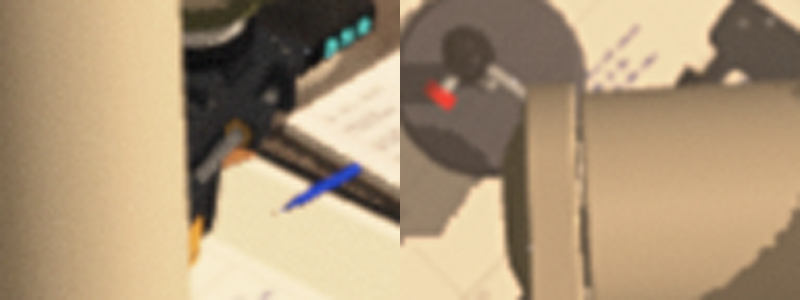

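Request:
move_arm(plan="2 0 0 0 0.4; 4 0 0 0 0.4; 6 0 0 0 0.4; 8 0 0 0 0.4; 10 0 0 0 0.4; 12 0 0 0 0.4; 14 0 0 0 0.4; 15 0 0 0 0.4")

```text
t: 8.95
tcp_pos: [0.5119, 0.1576, 0.1226]
ee_rot: [-2.793, -1.438, -0.0]
wrist_force: [-0.8, -0.3, -2.5]
gripper_width: 0.0457
gripper_force: 45.0
```

Request:
move_arm(plan="2 0 0 0 0.4; 4 0 0 0 0.4; 6 0 0 0 0.4; 8 0 0 0 0.4; 10 0 0 0 0.4; 12 0 0 0 0.4; 13.5 0 0 0 0.4; 13.5 0 0 0 0.4")

```text
t: 9.95
tcp_pos: [0.5197, 0.1685, 0.1226]
ee_rot: [2.793, 1.438, 0.0]
wrist_force: [0.1, 0.3, -2.6]
gripper_width: 0.0454
gripper_force: 45.0
```

Request:
move_arm(plan="0 0 2 0 0.4; 0 0 4 0 0.4; 0 0 6 0 0.4; 0 0 8 0 0.4; 0 0 10 0 0.4; 0 0 11 0 0.4; 0 0 11.5 0 0.4; 0 0 11.5 0 0.4")

```text
t: 10.95
tcp_pos: [0.5196, 0.1685, 0.1111]
ee_rot: [2.793, 1.438, -0.0]
wrist_force: [-1.4, -0.5, -2.3]
gripper_width: 0.0458
gripper_force: 45.0
```

Request:
move_arm(plan="0 0 0.5 0 0.4; 0 0 1 0 0.4; 0 0 1.5 0 0.4; 0 0 1.5 0 0.4")

```text
t: 11.45
tcp_pos: [0.5196, 0.1685, 0.1096]
ee_rot: [-2.793, -1.438, 0.0]
wrist_force: [0.7, 0.4, -2.1]
gripper_width: 0.0458
gripper_force: 45.0
```

Request:
move_arm(plan="0 0 0.4 0 0.4; 0 0 0.8 0 0.4; 0 0 0.8 0 0.4; 0 0 0.8 0 0.4")

```text
t: 11.95
tcp_pos: [0.5197, 0.1685, 0.1088]
ee_rot: [2.793, 1.438, 0.0]
wrist_force: [-0.6, 0.0, -1.9]
gripper_width: 0.046
gripper_force: 45.0
```

Request:
move_arm(plan="0 0 0.3 0 0.4; 0 0 0.6 0 0.4; 0 0 0.6 0 0.4")

```text
t: 12.32
tcp_pos: [0.5196, 0.1685, 0.1081]
ee_rot: [-2.793, -1.438, 0.0]
wrist_force: [0.8, 0.4, -3.0]
gripper_width: 0.0457
gripper_force: 45.0
```

Request:
move_arm(plan="0 0 0.3 0 0.4; 0 0 0.6 0 0.4; 0 0 0.6 0 0.4")

```text
t: 12.7
tcp_pos: [0.5196, 0.1685, 0.1076]
ee_rot: [-2.793, -1.438, 0.0]
wrist_force: [0.0, -0.3, -2.5]
gripper_width: 0.0454
gripper_force: 45.0
```

Request:
move_arm(plan="0 0 0.3 0 0.4; 0 0 0.6 0 0.4; 0 0 0.6 0 0.4")

```text
t: 13.08
tcp_pos: [0.5197, 0.1685, 0.107]
ee_rot: [-2.793, -1.438, 0.0]
wrist_force: [0.9, 0.4, -1.5]
gripper_width: 0.0456
gripper_force: 45.0
```

```bash
cat >> h.py <<'E'
def F(n=6):
    f=[]
    for _ in range(n): robot.camera('top'); f.append(robot.state()['wrist_force'])
    s=robot.state(); f=np.mean(f,0); M=R.from_rotvec(s['ee_rot']).as_matrix()
    print('t',round(s['t'],2),'z',s['tcp_pos'][2].round(4),'Fz',f[2].round(2),'tool xy',(M.T@f)[:2].round(2))
E
python3 -c "from h import *;F()"
```

```text
t 13.38 z 0.107 Fz -2.74 tool xy [0.09 0.16]
```

Request:
move_arm(plan="0 0 0.3 0 0.4; 0 0 0.5 0 0.4; 0 0 0.5 0 0.4; 0 0 0.5 0 0.4")

```text
t: 13.88
tcp_pos: [0.5197, 0.1685, 0.1065]
ee_rot: [2.793, 1.438, -0.0]
wrist_force: [-0.3, 0.4, -2.6]
gripper_width: 0.0458
gripper_force: 45.0
```

Request:
move_arm(plan="0 0 0.3 0 0.4; 0 0 0.5 0 0.4; 0 0 0.5 0 0.4; 0 0 0.5 0 0.4")

```text
t: 14.38
tcp_pos: [0.5197, 0.1685, 0.106]
ee_rot: [2.793, 1.438, 0.0]
wrist_force: [-0.2, 0.1, -0.8]
gripper_width: 0.046
gripper_force: 45.0
```

```bash
python3 -c "from h import *;F()"
```

```text
t 14.68 z 0.106 Fz -1.44 tool xy [ 0.33 -0.06]
```

Request:
move_arm(plan="0 0 0.2 0 0.4; 0 0 0.3 0 0.4; 0 0 0.3 0 0.4")

```text
t: 15.05
tcp_pos: [0.5197, 0.1685, 0.1057]
ee_rot: [2.793, 1.438, 0.0]
wrist_force: [0.2, 0.5, -0.5]
gripper_width: 0.0456
gripper_force: 45.0
```

```bash
python3 -c "from h import *;F()"
```

```text
t 15.35 z 0.1057 Fz -0.81 tool xy [-0.33 -0.13]
```

Request:
move_arm(plan="0 0 0.3 0 0.4; 0 0 0.5 0 0.4; 0 0 0.5 0 0.4")

```text
t: 15.72
tcp_pos: [0.5197, 0.1685, 0.1053]
ee_rot: [2.793, 1.438, 0.0]
wrist_force: [-0.3, 1.1, 1.6]
gripper_width: 0.0454
gripper_force: 45.0
```

```bash
python3 -c "from h import *;F()"
```

```text
t 16.02 z 0.1052 Fz 0.56 tool xy [ 0.14 -0.02]
```

Request:
move_arm(plan="0 0 0.3 0 0.4; 0 0 0.6 0 0.4; 0 0 1 0 0.4; 0 0 1 0 0.4")

```text
t: 16.52
tcp_pos: [0.5198, 0.1685, 0.1044]
ee_rot: [2.793, 1.438, 0.001]
wrist_force: [-0.3, -0.4, 3.7]
gripper_width: 0.0457
gripper_force: 45.0
```

```bash
python3 -c "from h import *;F()"
```

```text
t 16.82 z 0.1043 Fz 3.49 tool xy [-0.03 -0.52]
```

Request:
move_arm(plan="0 0 0.3 0 0.4; 0 0 0.6 0 0.4; 0 0 0.9 0 0.4; 0 0 0.9 0 0.4")

```text
t: 17.32
tcp_pos: [0.5198, 0.1685, 0.1035]
ee_rot: [2.793, 1.438, 0.001]
wrist_force: [-0.8, 0.7, 4.9]
gripper_width: 0.0456
gripper_force: 45.0
```

```bash
python3 -c "from h import *;F(4)"
```

```text
t 17.52 z 0.1035 Fz 5.88 tool xy [-0.32 -0.79]
```

Request:
move_arm(plan="0 0 0.3 0 0.4; 0 0 0.6 0 0.4; 0 0 0.6 0 0.4; 0 0 0.6 0 0.4")

```text
t: 18.02
tcp_pos: [0.5199, 0.1685, 0.1031]
ee_rot: [2.793, 1.438, 0.001]
wrist_force: [-1.1, 0.1, 7.1]
gripper_width: 0.0457
gripper_force: 45.0
```

```bash
python3 -c "from h import *;F(18)"
```

```text
t 18.93 z 0.1031 Fz 6.89 tool xy [-0.44 -0.59]
```

Request:
move_arm(plan="0 0 -0.6 0 0.4; 0 0 -1.2 0 0.4; 0 0 -1.8 0 0.4; 0 0 -2.4 0 0.4; 0 0 -2.4 0 0.4")

```text
t: 19.55
tcp_pos: [0.5196, 0.1685, 0.1049]
ee_rot: [-2.793, -1.438, 0.001]
wrist_force: [0.3, 0.8, 2.6]
gripper_width: 0.0458
gripper_force: 45.0
```

```bash
python3 -c "from h import *;F(10)"
```

```text
t 20.05 z 0.105 Fz 1.34 tool xy [ 0.34 -0.16]
```

Request:
move_arm(plan="0 0 -0.4 0 0.4; 0 0 -0.4 0 0.4; 0 0 -0.4 0 0.4; 0 0 -0.4 0 0.4", squeeze=5)

```text
t: 20.55
tcp_pos: [0.5196, 0.1685, 0.1054]
ee_rot: [-2.793, -1.438, 0.0]
wrist_force: [-1.0, 0.4, 0.4]
gripper_width: 0.0464
gripper_force: 5.0
```

Request:
move_arm(plan="0 0 0 0 0.55; 0 0 0 0 0.6; 0 0 0 0 0.7; 0 0 0 0 0.85; 0 0 0 0 1; 0 0 0 0 1; 0 0 0 0 1; 0 0 0 0 1")

```text
t: 21.55
tcp_pos: [0.5197, 0.1685, 0.1055]
ee_rot: [-2.793, -1.438, 0.0]
wrist_force: [-0.4, 0.3, -0.6]
gripper_width: 0.088
gripper_force: 0.0
```

Request:
move_arm(plan="0 0 0 0 1; 0 0 -5 0 1; 0 0 -15 0 1; 0 0 -30 0 1; 0 0 -50 0 1; 0 0 -75 0 1; 0 0 -100 0 1; 0 0 -130 0 1")

```text
t: 22.55
tcp_pos: [0.5194, 0.1685, 0.2373]
ee_rot: [2.793, 1.438, 0.001]
wrist_force: [-0.6, -0.3, -0.1]
gripper_width: 0.0883
gripper_force: 0.0
```

Request:
move_arm(plan="-40 0 -15 0 1; -90 0 -20 0 1; -140 30 -20 0 1; -160 80 -20 0 1; -160 120 -20 0 1; -160 160 -20 0 1; -160 200 -20 0 1; -160 200 -20 0 1")

```text
t: 23.55
tcp_pos: [0.5906, -0.0794, 0.2555]
ee_rot: [2.794, 1.436, 0.0]
wrist_force: [-0.4, 1.5, -0.1]
gripper_width: 0.088
gripper_force: 0.0
```

```bash
python3 - <<'E'
from h import *
a=snap('scene','s5');b=snap('top','t5');print(robot.state()['tcp_pos'],robot.state()['t'])
c=lambda im,x,y:cv2.resize(im[y:y+72,x:x+96,::-1],(400,300),interpolation=cv2.INTER_CUBIC)
cv2.imwrite('pics/c5.png',np.hstack([c(a,240,165),c(b,235,190)]))
E
```

```text
[ 0.58912025 -0.07775574  0.256011  ] 23.65
```

View pics/c5.png

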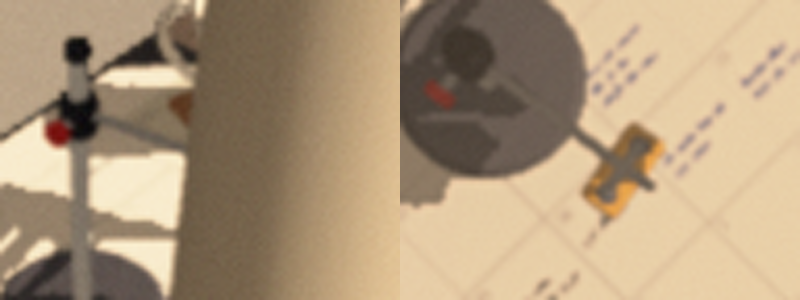

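The top view shows the padlock hanging on the hook, centred at crop (625,170), with the hand clear of it. I'll let it settle, check that it's still, and then hand in.

Request:
move_arm(plan="0 0 0 0 1; 0 0 0 0 1; 0 0 0 0 1; 0 0 0 0 1; 0 0 0 0 1; 0 0 0 0 1; 0 0 0 0 1; 0 0 0 0 1")

```text
t: 24.65
tcp_pos: [0.5895, -0.078, 0.2555]
ee_rot: [-2.793, -1.438, 0.0]
wrist_force: [0.2, 0.3, 0.1]
gripper_width: 0.0881
gripper_force: 0.0
```

Request:
move_arm(plan="0 0 0 0 1; 0 0 0 0 1; 0 0 0 0 1; 0 0 0 0 1; 0 0 0 0 1; 0 0 0 0 1; 0 0 0 0 1; 0 0 0 0 1")

```text
t: 25.65
tcp_pos: [0.5895, -0.0779, 0.2555]
ee_rot: [-2.793, -1.438, -0.0]
wrist_force: [0.4, 0.2, 0.8]
gripper_width: 0.088
gripper_force: 0.0
```

```bash
python3 - <<'E'
from h import *
c=[]
for i in range(12):
    h=cv2.cvtColor(robot.camera('top')[190:262,235:331],cv2.COLOR_RGB2HSV); m=cv2.inRange(h,(8,140,70),(25,255,255))
    y,x=np.nonzero(m); c.append([x.mean(),y.mean()])
c=np.array(c); sd=c.std(0); print(sd, c.mean(0))
if sd.max()<0.15: print(robot.job_done())
E
```

```text
[0.04543774 0.0782903 ] [53.12064386 42.26863382]
the job is handed in; nothing more can be done
None
```

The padlock hangs still on the hook by its shackle. I tugged it to about 9.3 N (estimated from the wrist force) for just over a second, let go, and handed the job in; no verdict was returned.

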